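# Release the sprung lino block and trap it

## Robot

A 6-joint arm with a two-finger parallel gripper is mounted at the origin on the work surface; the furniture and walls round the work are solid. World frame = base frame: x ahead of the robot, y to its left, z up, the work surface at z = 0. Lengths are in m, angles in degrees, forces in N, time in s.
With the tool pointing down it reaches from about 0.35 to 0.875 m from the base axis. Payload 4.2 kg.
Tool frame: the origin (TCP) lies at the very end of the fingers, on their centre line; the grasp point (between the pads) lies r.pinch_z behind it (r.pinch_z is the distance from the TCP to the grasp point, in m); y points along the fingers, z is the direction in which the jaws open and shut, and the axes are right-handed (so a half turn about y gives the same grasp; the last joint's range is limited). The gripper opens to 87 mm and grips with 3 to 60 N. Pads are 19 mm wide; open, the fingers measure 117 mm over their backs; the gripper's body (75 mm by 190 mm) begins 51 mm behind the grasp point.
Start: joints at [84.546, 22.042, 0.453, 0, -68.411, -14.817], TCP at [0.217, 0.586, 0.223] pointing down, gripper open.
Joint ranges: [-179.83, 179.83], [-69.29, 118.12], [-61.27, 80.66], [-181.25, 117.63], [-171.15, -9.14], [-177.46, 177.46]. Speed limits (degrees/s): [159.86, 159.86, 180, 180, 180, 180].

## Interface

Orientations are given as a 3x3 rotation matrix whose columns are the frame's x, y, z axes.
In Python, from station import sense, capture, camera_params, r gives the robot as it stands.
- The arm moves only by the tool move_arm, never from a script. Its argument "increments" is text: rows parted by semicolons, each of 7 numbers parted by spaces: the closure, from -1 (fully open) to 1 (shut), so that 0 is half open, then the shift along the tool's x, y, z in m, then the turn, a rotation vector about the tool's x, y, z in rad. In form: hand x y z wx wy wz; .... A call has 1 to 8 rows; each row is the pose to reach, as a shift and turn from the pose commanded when the call began, along the tool's axes at that moment; what a row does not reach only later rows make up. A row lasts 1/10 s, in which the tool goes at most 50 mm and 8.59 degrees, less where a joint would pass 70% of its speed; a pose out of reach is approached as far as the arm can. A call with a gripper value outside its range is refused whole. The fingers move at their own pace and stop on an object; the grip force is fixed at half the most. Time passes only in rows, so rows that repeat a pose let the fingers close. It gives the time, the measured TCP pose, the force and the opening at its end, in the units of the state.
- sense(): the state, without advancing time (a new reading comes with each control period).
- capture(name): name is "side" or "top"; returns (picture, depth): 400x640x3 uint8, red, green, blue; 400x640 float32, m along the optical axis (not along the pixel's ray), 0 where there is no reading.
- camera_params(name): a dict with "fx", "fy", "cx", "cy" (pixels), "xyz" and "orientation" of the camera in the world. Camera axes: x right, y down, z forward; pixel columns grow to the right and rows downward; lengths in m; the calibration is good to about 2 mm. A picture is of the moment at which its call begins. camera_params takes no time and is no camera call.
- r.finish_job(): hands the job in, once; it reports no verdict.
The state is a dict: "time_s": time; "joints": joint angles; "joint_velocities": joint speeds; "effort": joint torques, N m; "tcp_pos": TCP position; "ee_rot": TCP orientation; "wrist_force": force on the tool from outside, world axes, zero at the start; "moment": the same for the moment, N m; "gripper_width": opening from 0.0 (shut) to 1.0 (fully open).
Only numpy, scipy, OpenCV 4.12 (cv2) and the standard library are available. Lean on these libraries where they do the work, as an engineer would, in place of code of your own. Each camera call takes 0.05 s, during which the arm holds its last target.

## Task

Release the mounted lino block from its spring holder without letting it shoot out: stand one finger in the bed ahead of the block and press the ribbed metal key beside the bed down with the other, so that the block springs forward past its catch and is stopped by the finger before its front edge passes the bed's open end. Do not pinch or lift the block, and leave the other things where they lie. The program finishes while holding: one finger still keeping the key down, the other still keeping the block trapped at rest on the bed.

Things in the scene. Friction and masses are not known exactly. Their poses are not given: they have to be found in the camera images.
- holder: Fixed wooden spring holder, about 255 x 152 mm. Origin on the table under it; x points from the open end (facing roughly to the robot's right) to the spring housing, y to the key's side, z up. The block is ejected along -x. Bed top 34 mm above the table, from x = -85 to 95 mm, then the housing, 56 mm high. Rails along the bed at y = +-31.5 to 43.5 mm stand only 6 mm above it.
- bed_free (a point): Middle of the bed's empty part, on its top: holder x = -55, y = 0, 34 mm above the table. A fingertip 8 to 12 mm above the bed here clears bed and rails and stops the 20 mm thick block. The block leaves at 0.2 to 0.4 m/s and is over the open end in 0.2 to 0.3 s, so the finger must stand here before the catch lets go.
- catch_top (a point): Top of the steel catch tongue just ahead of the block: holder x = -28 to -20 mm, 24 mm wide, 7 mm above the bed; it sinks with the key.
- key (a joint): The ribbed aluminium key, how far it is pressed down in m: 0 up, 0.012 fully down (hard stop). Its spring gives about 3 N at the top and 5 N at the bottom; the rubbing catch adds at most a few N. The catch sinks with it and lets the block go at about 7 mm; let up, the key and catch rise again.
- key_top (a point): Centre of the key's flat top, 40 mm (holder x) by 32 mm (holder y). It lies at x = -55, y = +85 mm of the holder and, unpressed, 54 mm above the table, 20 mm above the bed, with nothing taller between it and the bed's empty part.
- ejector (a joint): The spring-driven plate behind the block, how far it has moved forward in m: about 0 with the block home, stroke to 0.075. It pushes the block with about 4 N at the start, 2 N at the end, also while the block is trapped.
- block_center (a point): Centre of the mounted lino block in the bed (wood with a dark carved face), 75 mm long along the bed, 60 mm wide, 20 mm thick, about 0.1 kg. Home, it lies at x = +17.5 mm, y = 0 of the holder, 44 mm above the table. Its front face is 37.5 mm ahead of this point.
- bed_mouth (a point): Middle of the top edge of the bed's open end, at holder x = -85 mm, y = 0, 34 mm above the table.
- spare_block: Bystander, to be left alone: a bigger loose mounted lino block, 95 x 65 x 21 mm, lying on the table on the key's side of the holder, behind the key. Origin under its middle.
- gouge: Bystander, to be left alone: a lino gouge with a pear-shaped wooden handle, 96 x 30 x 27 mm, lying beside the holder's rear, away from the key. Origin under its middle.
- tape_roll: Bystander, to be left alone: a roll of masking tape lying flat, 104 mm across, 25 mm high, just outside the holder's open end, on the key's side. Origin under its middle.
- rubbing_disc: Bystander, to be left alone: a wooden rubbing disc with a knob, 108 mm across, 48 mm high, right of the holder. Origin under its middle.
- ink_tube: Bystander, to be left alone: a lying ink tube, 146 x 43 x 30 mm, right of the holder. Origin under its middle.
- small_brush: Bystander, to be left alone: a thin paint brush, 204 x 18 x 9 mm, lying right of the holder, beyond the ink tube. Origin under its middle.
Things that resemble listed ones, but are neither listed nor needed, are in the scene too. What is shaped like the part that bears block_center but pink or red is not meant.

How it is judged:
By the outcome, as a careful person would: the job done as asked, in the order asked, and still so for the second after the job is handed in, while the arm keeps its last pose, push and grip.
It also fails if it takes over 29 s, if anything falls off the work surface, if the arm or the gripper's body presses on something with over 40 N, if the wrist force passes 120 N, or if a joint passes its speed limit or range.

## Working session

There is one attempt and no reset: what is moved stays moved. The work goes in short steps, Python scripts to look and compute and a tool call to move; the robot and the scene stay as the last step left them, time stands still between calls to the robot, and variables do not carry over. Pictures are saved under pics/ and viewed, and the job is handed in when it is done.

Besides the shell and the picture viewer there is one more tool, called after ">>>" in YAML: its name, and indented under it one key for each argument. move_arm: Moves the arm, as the interface text tells. Its arguments: {"type":"object","properties":{"increments":{"type":"string"}},"required":["increments"]}

```bash
mkdir -p pics; ls
python3 - <<'E'
from station import sense,capture,camera_params,r
import cv2,numpy as np
s=sense();print(s['time_s'],s['tcp_pos'],s['ee_rot'],s['gripper_width'],r.pinch_z)
for n in('side','top'):
    p,d=capture(n);cv2.imwrite(f'pics/{n}0.png',p[:,:,::-1]);np.savez(f'{n}0.npz',p=p,d=d)
    print(camera_params(n))
E
```

```text
pics
0.0 [0.21631994 0.58571355 0.22145202] [[-9.37991552e-01 -6.61592471e-04 -3.46657484e-01]
 [ 3.46658096e-01 -2.12651532e-03 -9.37989148e-01]
 [-1.16605890e-04 -9.99997520e-01  2.22399979e-03]] 1.0014706983825776 0.0187
{'fx': 365.3244712731173, 'fy': 365.3244712731173, 'cx': 319.7707254742555, 'cy': 191.54221489045548, 'xyz': array([ 0.89325446, -0.32006449,  1.1389121 ]), 'orientation': array([[ 0.72656737,  0.60422671, -0.32712375],
       [ 0.68704653, -0.64456138,  0.33542166],
       [-0.00818061, -0.46845567, -0.88344913]])}
{'fx': 441.40465213235234, 'fy': 441.40465213235234, 'cx': 316.34402515512716, 'cy': 199.63234199056393, 'xyz': array([0.28130626, 0.07380669, 1.34076452]), 'orientation': array([[-0.0104323 , -0.98460727,  0.17446972],
       [-0.99988361,  0.01221419,  0.00914252],
       [-0.0111328 , -0.17435404, -0.98462009]])}
```

View pics/top0.png

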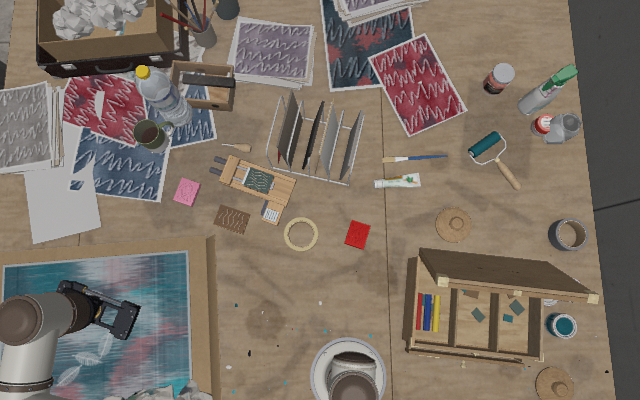

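View pics/side0.png

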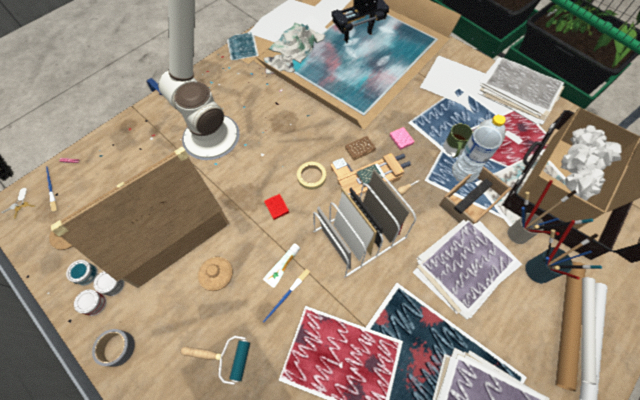

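The top view shows the holder around (257,183), its open end near (290,195), and the key at (271,213). The rack stands close behind it at (315,140). I'll zoom in.

```bash
cat > h.py <<'E'
import numpy as np,cv2
from station import camera_params
def ray(n,u,v):
    c=camera_params(n);d=c['orientation']@np.array([(u-c['cx'])/c['fx'],(v-c['cy'])/c['fy'],1]);return c['xyz'],d
def plane(n,u,v,z):
    o,d=ray(n,u,v);return o+d*(z-o[2])/d[2]
def cloud(n,dep):
    c=camera_params(n);v,u=np.mgrid[0:400,0:640]
    P=np.stack([(u-c['cx'])/c['fx']*dep,(v-c['cy'])/c['fy']*dep,dep],-1)
    return P@c['orientation'].T+c['xyz']
def proj(n,P):
    c=camera_params(n);q=(np.asarray(P)-c['xyz'])@c['orientation'];return q[...,0]/q[...,2]*c['fx']+c['cx'],q[...,1]/q[...,2]*c['fy']+c['cy']
E
python3 - <<'E'
from h import *
p=np.load('top0.npz')['p'];c=p[130:240,200:360];cv2.imwrite('pics/tz.png',cv2.resize(c,None,fx=5,fy=5,interpolation=cv2.INTER_CUBIC)[:,:,::-1])
p=np.load('side0.npz')['p'];c=p[130:240,310:430];cv2.imwrite('pics/sz.png',cv2.resize(c,None,fx=5,fy=5,interpolation=cv2.INTER_CUBIC)[:,:,::-1])
C=cloud('top',np.load('top0.npz')['d'])
np.set_printoptions(precision=3,suppress=True)
for u,v in[(257,180),(271,213),(280,205),(233,170),(286,190),(232,218)]:print(u,v,C[v,u])
m=(C[...,0]>.3)&(C[...,0]<.9)&(C[...,1]>-.1)&(C[...,1]<.4)
z=np.where(m,C[...,2],0);print('max z near',z[85:190,260:370].max())
b=cv2.applyColorMap(np.clip(z*1000*1.5,0,255).astype('u1'),2)[80:240,200:370]
cv2.imwrite('pics/z.png',cv2.resize(b,None,fx=3.5,fy=3.5,interpolation=0))
E
```

```text
257 180 [0.281 0.074 1.341]
271 213 [0.471 0.22  0.051]
280 205 [0.498 0.195 0.034]
233 170 [0.601 0.333 0.063]
286 190 [0.543 0.177 0.036]
232 218 [0.462 0.341 0.022]
max z near 0.24438950275889781
```

View pics/tz.png

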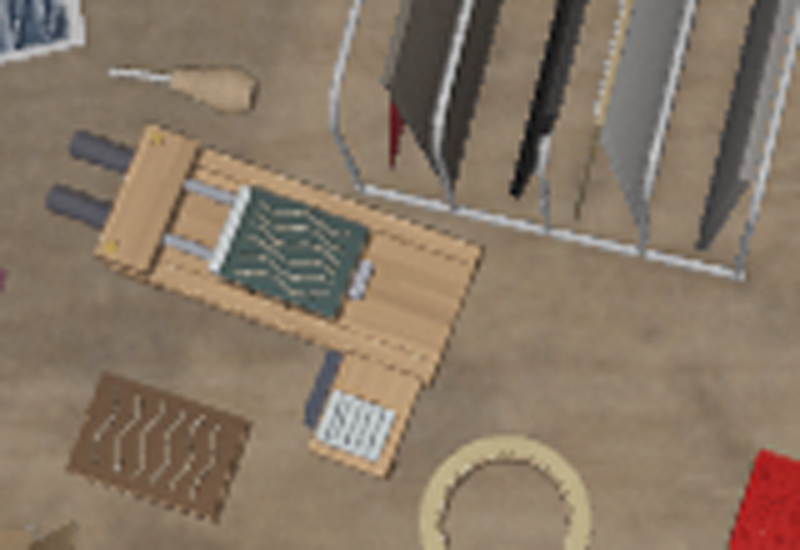

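View pics/sz.png

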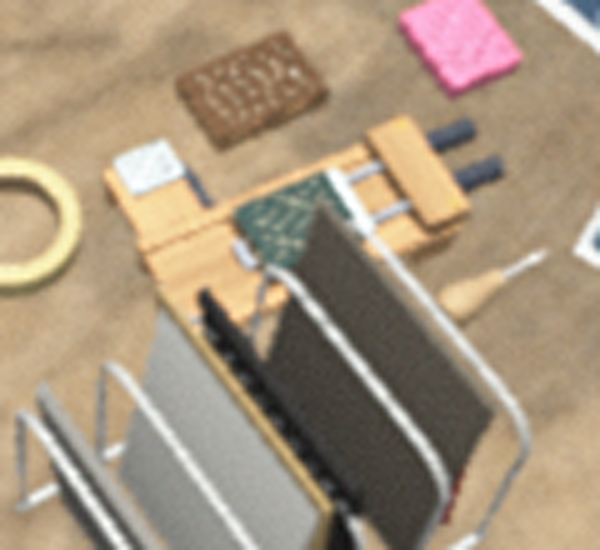

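View pics/z.png

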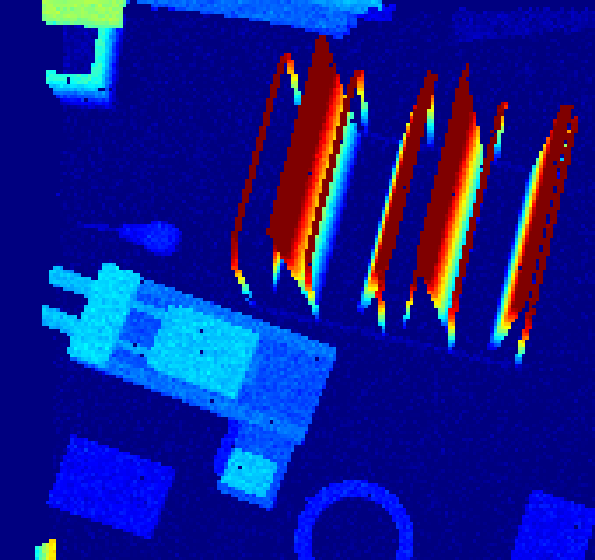

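Run:
```python
from h import *
np.set_printoptions(precision=4,suppress=True)
d=np.load('top0.npz');p,dep=d['p'],d['d'];C=cloud('top',dep)
hsv=cv2.cvtColor(p,cv2.COLOR_RGB2HSV)
def big(m,box):
    M=np.zeros(m.shape,'u1');u0,v0,u1,v1=box;M[v0:v1,u0:u1]=m[v0:v1,u0:u1]
    M=cv2.morphologyEx(M,cv2.MORPH_CLOSE,np.ones((3,3)));n,l,s,_=cv2.connectedComponentsWithStats(M);k=1+s[1:,4].argmax();return l==k
def rect(m,z,n='top'):
    v,u=np.nonzero(m);P=np.array([plane(n,a,b,z)[:2] for a,b in zip(u,v)]).astype('f4')
    return cv2.minAreaRect(P*1000),P.mean(0)
teal=big(((hsv[...,0]>70)&(hsv[...,0]<105)&(hsv[...,1]>60)).astype('u1'),(235,160,285,200))
print('block',rect(teal,.054))
keym=big(((hsv[...,1]<40)&(hsv[...,2]>120)).astype('u1'),(258,200,284,228)); print('key',rect(keym,.054),np.median(C[keym],0))
# spring housing+bed by height: housing
Z=C[...,2]
body=big(((Z>.025)&(Z<.07)).astype('u1'),(215,150,300,230))
print('holder px',body.sum());(u,v)=np.nonzero(body)[::-1]
XY=C[body][:,:2].astype('f4')*1000;print('holder rect',cv2.minAreaRect(XY))
ds=np.load('side0.npz');hs=cv2.cvtColor(ds['p'],cv2.COLOR_RGB2HSV)
ks=big(((hs[...,1]<45)&(hs[...,2]>150)).astype('u1'),(325,155,350,170));print('key side',ks.sum(),rect(ks,.054,'side'),np.median(cloud('side',ds['d'])[ks],0))
ts=big(((hs[...,0]>60)&(hs[...,0]<110)&(hs[...,1]>50)).astype('u1'),(350,160,385,190));print('block side (partly hidden)',ts.sum(),rect(ts,.054,'side'))
```

```text
Traceback (most recent call last):
ValueError: attempt to get argmax of an empty sequence
```

Run:
```python
from h import *
np.set_printoptions(precision=4,suppress=True)
d=np.load('top0.npz');p,dep=d['p'],d['d'];C=cloud('top',dep)
hsv=cv2.cvtColor(p,cv2.COLOR_RGB2HSV)
print(hsv[183,250:272].tolist())
print(hsv[213,262:284].tolist())
s=np.load('side0.npz')['p'];hs=cv2.cvtColor(s,cv2.COLOR_RGB2HSV);print(hs[163,328:350].tolist())
```

```text
[[86, 44, 87], [85, 52, 88], [88, 50, 86], [85, 49, 89], [75, 25, 101], [27, 21, 124], [84, 45, 80], [85, 37, 89], [80, 32, 96], [78, 35, 96], [81, 34, 97], [81, 42, 97], [80, 41, 94], [78, 26, 99], [78, 31, 100], [30, 23, 121], [68, 25, 83], [81, 38, 94], [83, 49, 93], [83, 48, 91], [47, 25, 92], [11, 30, 95]]
[[111, 36, 100], [175, 15, 104], [15, 53, 178], [90, 7, 207], [95, 8, 182], [99, 11, 170], [109, 14, 148], [85, 7, 205], [95, 8, 198], [100, 10, 160], [84, 6, 198], [107, 16, 144], [96, 6, 202], [96, 7, 195], [107, 16, 143], [98, 10, 210], [99, 10, 181], [16, 102, 162], [16, 91, 194], [16, 89, 155], [16, 56, 131], [16, 65, 133]]
[[17, 75, 197], [17, 81, 192], [17, 88, 192], [16, 98, 206], [17, 76, 218], [30, 7, 232], [98, 8, 251], [90, 6, 247], [84, 5, 247], [90, 6, 242], [85, 6, 246], [80, 3, 251], [90, 4, 246], [90, 5, 246], [90, 8, 238], [97, 10, 229], [90, 7, 240], [94, 7, 253], [84, 12, 214], [14, 31, 164], [16, 62, 189], [17, 75, 211]]
```

```bash
cat > seg.py <<'E'
from h import *
def big(m,box,k=3):
    M=np.zeros(m.shape,'u1');u0,v0,u1,v1=box;M[v0:v1,u0:u1]=m[v0:v1,u0:u1]
    M=cv2.morphologyEx(M,cv2.MORPH_CLOSE,np.ones((k,k)));n,l,s,_=cv2.connectedComponentsWithStats(M);k=1+s[1:,4].argmax();return l==k
def rect(m,z,n='top'):
    v,u=np.nonzero(m);P=np.array([plane(n,a,b,z)[:2] for a,b in zip(u,v)]).astype('f4')
    return cv2.minAreaRect(P*1000),P.mean(0)
E
python3 - <<'E'
from seg import *
np.set_printoptions(precision=4,suppress=True)
d=np.load('top0.npz');p,dep=d['p'],d['d'];C=cloud('top',dep)
hsv=cv2.cvtColor(p,cv2.COLOR_RGB2HSV)
teal=big(((hsv[...,0]>60)&(hsv[...,0]<105)&(hsv[...,1]>23)&(hsv[...,2]<115)).astype('u1'),(240,165,280,196))
print('block',teal.sum(),rect(teal,.054))
keym=big(((hsv[...,1]<40)&(hsv[...,2]>120)).astype('u1'),(258,200,284,228)); print('key',keym.sum(),rect(keym,.054),np.median(C[keym],0))
Z=C[...,2]
body=big(((Z>.025)&(Z<.07)).astype('u1'),(215,150,300,230))
XY=C[body][:,:2].astype('f4')*1000;print('holder rect',body.sum(),cv2.minAreaRect(XY),cv2.boxPoints(cv2.minAreaRect(XY)))
ds=np.load('side0.npz');hs=cv2.cvtColor(ds['p'],cv2.COLOR_RGB2HSV)
ks=big(((hs[...,1]<30)&(hs[...,2]>150)).astype('u1'),(325,155,350,170));print('key side',ks.sum(),rect(ks,.054,'side'),np.median(cloud('side',ds['d'])[ks],0))
E
```

```text
block 447 (((570.9694213867188, 259.41790771484375), (72.7447738647461, 56.14479446411133), 68.96263885498047), array([0.571 , 0.2592], dtype=float32))
key 149 (((467.20843505859375, 223.98912048339844), (45.83918380737305, 31.450439453125), 68.69088745117188), array([0.4663, 0.2216], dtype=float32)) [0.4658 0.2221 0.0544]
holder rect 2619 ((505.797607421875, 193.01097106933594), (482.27886962890625, 160.72097778320312), 46.398990631103516) [[281.3062  73.8067]
 [397.6939 -37.0317]
 [730.2889 312.2152]
 [613.9013 423.0536]]
key side 98 (((463.63177490234375, 222.31979370117188), (43.35840606689453, 33.41837692260742), 69.57796478271484), array([0.4637, 0.2212], dtype=float32)) [0.4634 0.221  0.0542]
```

```bash
cat >> h.py <<'E'
A=np.deg2rad(69.1);XH=np.array([np.cos(A),np.sin(A),0]);YH=np.array([-np.sin(A),np.cos(A),0])
_b=np.array([.571,.2592,0])-.0175*XH;_k=np.array([.4655,.2215,0])+.055*XH-.085*YH
OH=(_b+_k)/2
def toH(P):
    q=P-OH;return np.stack([q@XH,q@YH,P[...,2]],-1)
def toW(x,y,z):return OH+x*XH+y*YH+np.array([0,0,z])
E
python3 - <<'E'
from h import *
np.set_printoptions(precision=3,suppress=True)
print(_b:=OH,)
for n in('top','side'):
    D=np.load(n+'0.npz')['d'];C=cloud(n,D)[D>0];H=toH(C)
    for lo in np.arange(.06,.26,.02):
        m=(H[:,2]>lo)&(H[:,2]<=lo+.02)&(H[:,0]>-.3)&(H[:,0]<.06)&(H[:,1]>-.2)&(H[:,1]<.3)
        if m.any():
            q=H[m];s=np.sort(q[:,1]);print(n,round(lo,2),m.sum(),'ymax',s[-4:], q[np.argsort(q[:,1])[-4:],0])
import cv2
p=np.load('top0.npz')['p'].copy()
for P in [(-.055,0,.034),(-.055,.085,.054),(-.085,0,.034),(.0175,0,.054),(-.085,-.0435,.04),(-.085,.0435,.04),(.17,0,.056)]:
    u,v=proj('top',toW(*P));cv2.circle(p,(int(round(float(u))),int(round(float(v)))),1,(255,0,0),-1)
cv2.imwrite('pics/chk.png',cv2.resize(p[130:240,200:360],None,fx=5,fy=5)[:,:,::-1])
E
```

```text
[0.565 0.243 0.   ]
top 0.06 208 ymax [0.295 0.296 0.297 0.3  ] [0.04  0.045 0.038 0.038]
top 0.08 172 ymax [0.296 0.297 0.298 0.299] [0.027 0.022 0.032 0.026]
top 0.1 219 ymax [0.294 0.296 0.298 0.3  ] [0.022 0.017 0.015 0.02 ]
top 0.12 182 ymax [-0.061 -0.059 -0.059  0.246] [0.001 0.002 0.004 0.038]
top 0.14 209 ymax [-0.061 -0.061 -0.059 -0.059] [0.001 0.003 0.001 0.003]
top 0.16 540 ymax [-0.069 -0.068 -0.067 -0.064] [0.005 0.002 0.004 0.003]
top 0.18 281 ymax [-0.075 -0.075 -0.075 -0.074] [-0.032 -0.037 -0.034 -0.034]
top 0.2 296 ymax [-0.075 -0.075 -0.075 -0.075] [-0.036 -0.034 -0.033 -0.036]
top 0.22 214 ymax [-0.076 -0.075 -0.074 -0.074] [-0.032 -0.035 -0.033 -0.03 ]
top 0.24 4 ymax [-0.173 -0.158 -0.154 -0.11 ] [-0.136 -0.139 -0.137 -0.142]
side 0.06 239 ymax [0.284 0.294 0.295 0.295] [0.038 0.04  0.036 0.031]
side 0.08 261 ymax [0.29  0.297 0.299 0.3  ] [0.024 0.028 0.025 0.021]
side 0.1 219 ymax [0.291 0.293 0.298 0.299] [0.02  0.017 0.015 0.016]
side 0.12 159 ymax [-0.068 -0.066 -0.064 -0.064] [-0.058 -0.061 -0.06  -0.056]
side 0.14 272 ymax [-0.067 -0.067 -0.067 -0.065] [-0.056 -0.06  -0.058 -0.06 ]
side 0.16 608 ymax [-0.069 -0.066 -0.064 -0.063] [0.    0.006 0.003 0.001]
side 0.18 432 ymax [-0.074 -0.074 -0.072 -0.072] [-0.039 -0.038 -0.039 -0.038]
side 0.2 405 ymax [-0.075 -0.075 -0.073 -0.073] [-0.036 -0.037 -0.037 -0.037]
side 0.22 234 ymax [-0.074 -0.074 -0.072 -0.072] [-0.036 -0.029 -0.031 -0.035]
side 0.24 1 ymax [-0.107] [-0.146]
```

View pics/chk.png

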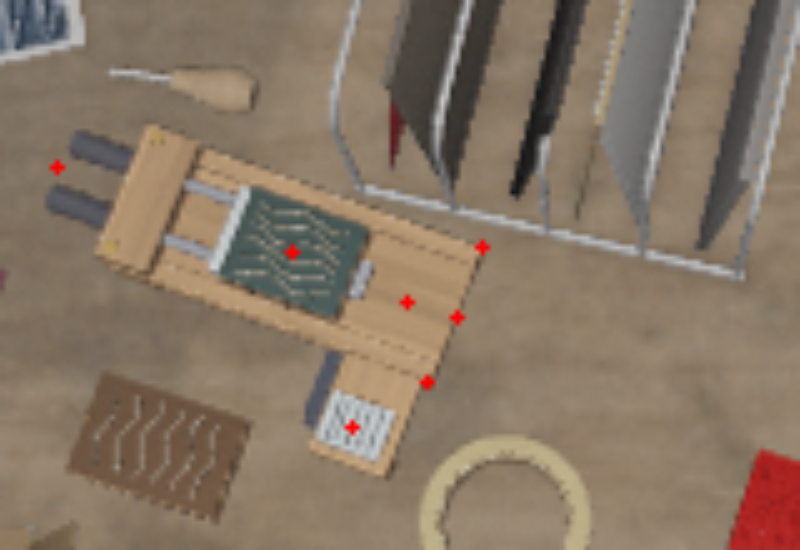

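The overlay lands on the mouth, rails, key and block. The red dots are at (457,318), (352,427) and (293,252) in the zoomed picture, so the frame is good. Next I'll work out the moves.

```bash
cat >> h.py <<'E'
from station import sense
from scipy.spatial.transform import Rotation as Ro
RT=np.column_stack([np.cross([0,0,-1],YH),[0,0,-1],YH])
def delta(P):
    s=sense();R=np.array(s['ee_rot']);p=np.array(s['tcp_pos'])
    print('t',s['time_s'],'H',toH(p),'F',s['wrist_force'],'w',s['gripper_width'])
    print('shift',R.T@(P-p),'rot',Ro.from_matrix(R.T@RT).as_rotvec())
E
python3 - <<'E'
from h import *
np.set_printoptions(precision=4,suppress=True)
delta(toW(-.053,.14,.2)); print(toW(-.053,.047,.1))
E
```

```text
t 0.1 H [0.1963 0.4478 0.2215] F [ 1.005  -0.5342 -0.7099] w 1.0011529608630638
shift [-0.3051  0.0221  0.2525] rot [-0.0015  1.5816 -0.0016]
[0.5018 0.21   0.1   ]
```

>>> move_arm:
  increments: "-0.54 -0.027 0 0.022 0 0.14 0; -0.54 -0.054 0 0.045 0 0.28 0; -0.54 -0.081 0 0.067 0 0.42 0; -0.54 -0.108 0 0.09 0 0.56 0; -0.54 -0.135 0.005 0.112 0 0.7 0; -0.54 -0.162 0.01 0.135 0 0.84 0; -0.54 -0.19 0.015 0.157 0 0.98 0; -0.54 -0.218 0.02 0.18 0 1.12 0"

```text
time_s: 0.9
tcp_pos: [0.359, 0.3404, 0.2021]
ee_rot: [[-0.091, -0.0, -0.996], [0.996, -0.0, -0.091], [-0.0, -1.0, 0.0]]
wrist_force: [0.2, 0.1, 0.9]
gripper_width: 0.772
```

Run:
```python
from h import *
np.set_printoptions(precision=4,suppress=True)
delta(toW(-.053,.1,.15))
```

```text
t 0.9 H [0.0179 0.227  0.2021] F [0.1718 0.1221 0.947 ] w 0.7719083590623737
shift [-0.1196  0.0521 -0.0828] rot [-0.0003  0.4563 -0.0004]
```

>>> move_arm:
  increments: "-0.54 -0.025 0 -0.016 0 0.12 0; -0.54 -0.05 0 -0.032 0 0.24 0; -0.54 -0.075 0.01 -0.049 0 0.36 0; -0.54 -0.1 0.03 -0.066 0 0.456 0; -0.54 -0.12 0.052 -0.083 0 0.456 0; -0.54 -0.12 0.052 -0.083 0 0.456 0"

```text
time_s: 1.5
tcp_pos: [0.4523, 0.2272, 0.1472]
ee_rot: [[0.355, -0.006, -0.935], [0.935, -0.005, 0.355], [-0.006, -1.0, 0.004]]
wrist_force: [-0.1, -0.9, 0.2]
gripper_width: 0.768
```

Run:
```python
from h import *
from station import capture
np.set_printoptions(precision=4,suppress=True)
delta(toW(-.053,.047,.08))
for n in('top','side'):
    p,d=capture(n);cv2.imwrite(f'pics/{n}1.png',p[:,:,::-1])
    c=p[120:230,220:360] if n=='top' else p[90:230,280:430]
    cv2.imwrite(f'pics/{n}1z.png',cv2.resize(c,None,fx=4,fy=4,interpolation=cv2.INTER_CUBIC)[:,:,::-1])
```

```text
t 1.5 H [-0.0546  0.0995  0.1472] F [-0.1167 -0.9067  0.1514] w 0.7678765221743379
shift [ 0.0019  0.067  -0.0527] rot [-0.0037  0.0014 -0.0063]
```

View pics/top1z.png

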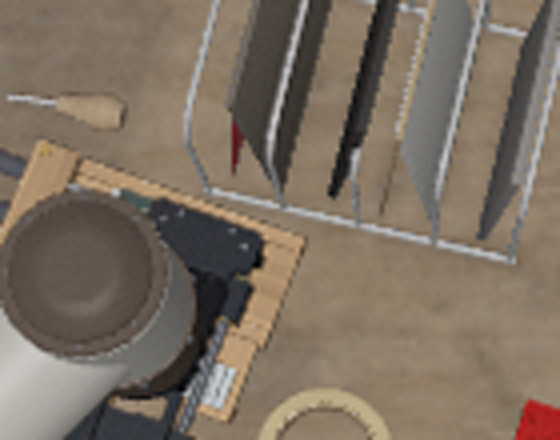

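View pics/side1z.png

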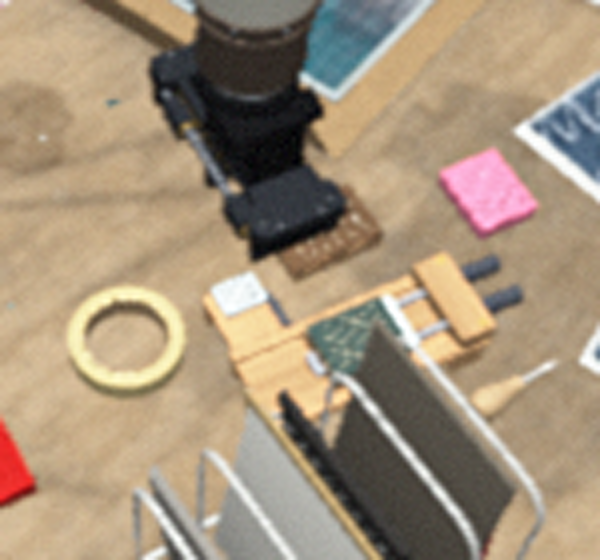

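Run:
```python
from h import *
from station import capture
np.set_printoptions(precision=3,suppress=True)
for n in('top','side'):
    p,d=capture(n);d0=np.load(n+'0.npz')['d'];ch=(d>0)&(d0>0)&(d<d0-.02);H=toH(cloud(n,d)[ch])
    for lo in np.arange(.14,.6,.04):
        m=(H[:,2]>lo)&(H[:,2]<=lo+.04)
        if m.sum()>5:q=H[m];print(n,round(lo,2),m.sum(),'x',np.percentile(q[:,0],[1,99]),'y',np.percentile(q[:,1],[1,99]))
```

```text
top 0.14 20 x [-0.5   -0.134] y [0.114 0.415]
top 0.18 286 x [-0.501 -0.054] y [0.134 0.417]
top 0.22 474 x [-0.089 -0.02 ] y [0.012 0.186]
top 0.26 759 x [-0.087 -0.015] y [0.005 0.193]
top 0.3 133 x [-0.088 -0.063] y [0.049 0.131]
top 0.34 76 x [-0.091 -0.056] y [0.078 0.138]
top 0.38 87 x [-0.096 -0.069] y [0.063 0.139]
top 0.42 162 x [-0.093 -0.025] y [0.067 0.261]
top 0.46 2984 x [-0.092  0.06 ] y [0.093 0.309]
top 0.5 2606 x [-0.09   0.028] y [0.062 0.294]
top 0.54 1073 x [-0.137 -0.031] y [0.247 0.322]
top 0.58 1364 x [-0.196 -0.076] y [0.266 0.347]
side 0.14 230 x [-0.506 -0.045] y [0.136 0.558]
side 0.18 379 x [-0.501 -0.056] y [0.137 0.561]
side 0.22 580 x [-0.402 -0.016] y [0.008 0.521]
side 0.26 782 x [-0.388 -0.018] y [0.008 0.518]
side 0.3 605 x [-0.38  -0.017] y [0.051 0.516]
side 0.34 468 x [-0.374 -0.026] y [0.062 0.517]
side 0.38 601 x [-0.366 -0.021] y [0.058 0.515]
side 0.42 717 x [-0.356 -0.02 ] y [0.06  0.514]
side 0.46 1740 x [-0.345  0.056] y [0.06  0.506]
side 0.5 1677 x [-0.32   0.028] y [0.061 0.477]
side 0.54 720 x [-0.19  -0.036] y [0.249 0.301]
side 0.58 25 x [-0.192 -0.142] y [0.27  0.293]
```

Run:
```python
from h import *
np.set_printoptions(precision=4,suppress=True)
delta(toW(-.053,.047,.075))
```

```text
t 1.7 H [-0.0506  0.1002  0.1512] F [-0.3334  0.4051 -0.2935] w 0.7697222290035617
shift [-0.0029  0.0763 -0.0531] rot [0.0007 0.0066 0.0011]
```

Now settled and level. I'll move over the bed and down to about 20 mm above the key, then check.

>>> move_arm:
  increments: "-0.54 -0.001 0.01 -0.018 0 0.006 0; -0.54 -0.002 0.025 -0.036 0 0.006 0; -0.54 -0.003 0.045 -0.05 0 0.006 0; -0.54 -0.003 0.065 -0.053 0 0.006 0; -0.54 -0.003 0.076 -0.053 0 0.006 0; -0.54 -0.003 0.076 -0.053 0 0.006 0; -0.54 -0.003 0.076 -0.053 0 0.006 0"

```text
time_s: 2.4
tcp_pos: [0.5016, 0.21, 0.0755]
ee_rot: [[0.355, 0.001, -0.935], [0.935, 0.001, 0.356], [0.001, -1.0, -0.001]]
wrist_force: [0.7, 0.1, -0.2]
gripper_width: 0.771
```

Run:
```python
from h import *
from station import capture
np.set_printoptions(precision=4,suppress=True)
for n in('top','side'):
    p,d=capture(n)
    c=p[150:230,230:330] if n=='top' else p[110:210,300:420]
    cv2.imwrite(f'pics/{n}2z.png',cv2.resize(c,None,fx=6,fy=6,interpolation=cv2.INTER_CUBIC)[:,:,::-1])
delta(toW(-.053,.047,.042))
```

```text
t 2.5 H [-0.0529  0.047   0.0759] F [-0.2637 -0.2815  0.2004] w 0.7709338245066636
shift [-0.0001  0.0339  0.0001] rot [0.0015 0.0009 0.0022]
```

View pics/top2z.png

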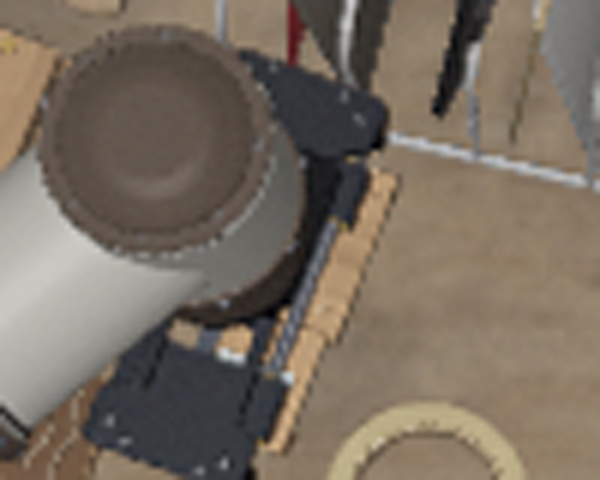

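View pics/side2z.png

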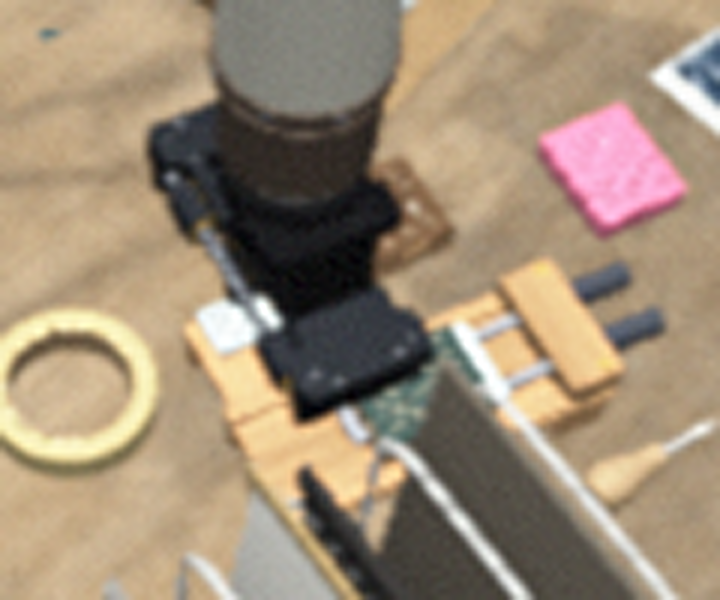

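>>> move_arm:
  increments: "-0.54 0 0.01 0 0 0 0; -0.54 0 0.018 0 0 0 0; -0.54 0 0.018 0 0 0 0"

```text
time_s: 2.8
tcp_pos: [0.5004, 0.2084, 0.0551]
ee_rot: [[0.357, -0.003, -0.934], [0.934, -0.002, 0.357], [-0.002, -1.0, 0.002]]
wrist_force: [-0.3, -0.0, 0.2]
gripper_width: 0.77
```

Run:
```python
from h import *
np.set_printoptions(precision=4,suppress=True)
delta(toW(-.053,.047,.0425))
```

```text
t 2.8 H [-0.0549  0.0478  0.0551] F [-0.3304 -0.0226  0.1613] w 0.7700926653695338
shift [ 0.002   0.0126 -0.0008] rot [-0.0018 -0.0005 -0.0024]
```

>>> move_arm:
  increments: "-0.54 0 0.0135 0 0 0 0; -0.54 0 0.0135 0 0 0 0; -0.54 0 0.0135 0 0 0 0; -0.54 0 0.0135 0 0 0 0; -0.54 0 0.0135 0 0 0 0"

```text
time_s: 3.3
tcp_pos: [0.5015, 0.2089, 0.0434]
ee_rot: [[0.357, 0.0, -0.934], [0.934, 0.0, 0.357], [0.0, -1.0, -0.0]]
wrist_force: [-0.2, -2.0, 3.8]
gripper_width: 0.772
```

```bash
cat > look.py <<'E'
import sys
from h import *
from station import capture
np.set_printoptions(precision=4,suppress=True)
k=sys.argv[1];s=sense();print(s['moment'])
for n in('top','side'):
    p,d=capture(n);np.savez(n+k,p=p,d=d)
    c=p[150:230,230:330] if n=='top' else p[110:210,300:420]
    cv2.imwrite(f'pics/{n}{k}z.png',cv2.resize(c,None,fx=6,fy=6,interpolation=cv2.INTER_CUBIC)[:,:,::-1])
delta(toW(-.053,.047,.0425))
E
python3 look.py 3
```

```text
[-0.2638  0.1413 -0.2385]
t 3.4 H [-0.0541  0.0469  0.0433] F [-0.2981 -1.4392  3.1313] w 0.7677199385049488
shift [0.0011 0.0008 0.0001] rot [ 0.0001 -0.0006  0.    ]
```

View pics/side3z.png

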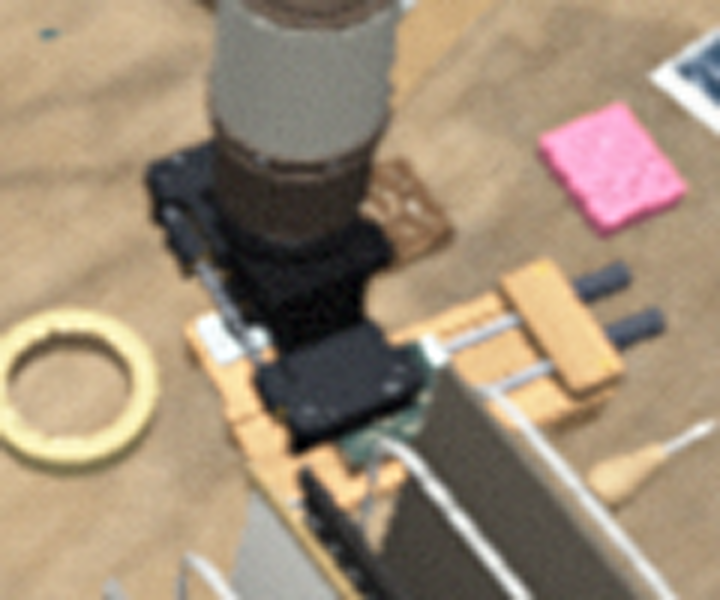

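View pics/top3z.png

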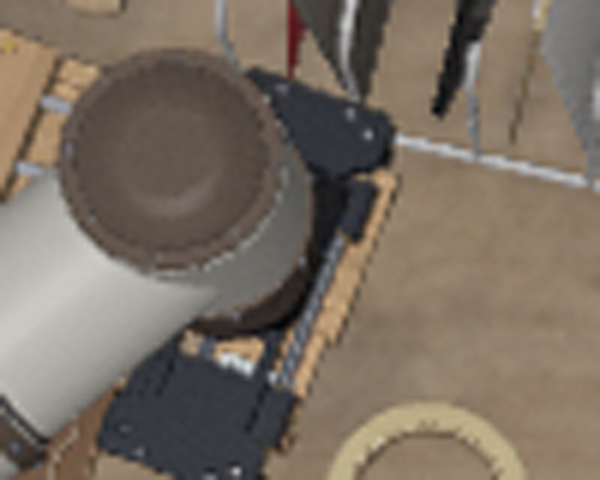

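Side view: the white ejector plate has moved from (475,350) to (433,350), so the block has sprung forward. The wrist force is about 3 to 4 N up and 2 N toward the mouth. I'll check how far the block travelled and hold a little longer.

>>> move_arm:
  increments: "-0.54 0 0.0005 0 0 0 0; -0.54 0 0.0005 0 0 0 0; -0.54 0 0.0005 0 0 0 0; -0.54 0 0.0005 0 0 0 0; -0.54 0 0.0005 0 0 0 0; -0.54 0 0.0005 0 0 0 0"

```text
time_s: 4.0
tcp_pos: [0.5015, 0.209, 0.0426]
ee_rot: [[0.357, 0.0, -0.934], [0.934, -0.0, 0.357], [-0.0, -1.0, -0.0]]
wrist_force: [0.6, -3.2, 5.1]
gripper_width: 0.772
```

```bash
python3 look.py 4
python3 - <<'E'
from h import *
np.set_printoptions(precision=4,suppress=True)
# plate top (white) and teal in side view, holder coords at their heights
for k in('3','4'):
    p=np.load(f'side{k}.npz')['p'];hs=cv2.cvtColor(p,cv2.COLOR_RGB2HSV)
    for nm,m in(('plate',(hs[...,1]<30)&(hs[...,2]>150)),('teal',(hs[...,0]>60)&(hs[...,0]<110)&(hs[...,1]>35)&(hs[...,2]<140))):
        v,u=np.nonzero(m[155:195,350:390]);P=np.array([toH(plane('side',a+350,b+155,.056)) for a,b in zip(u,v)])
        P=P[(abs(P[:,1])<.036)&(P[:,0]>-.09)&(P[:,0]<.09)];print(k,nm,len(P),'x',np.percentile(P[:,0],[2,50,98]),'y',np.percentile(P[:,1],[2,98]))
    p=np.load(f'side{k}.npz');H=toH(cloud('side',p['d']));
    C=H; ds=(abs(C[...,1]-.085)<.02)&(abs(C[...,0]+.055)<.022)&(C[...,2]<.06)&(hs[...,1]<30)&(hs[...,2]>150);print('key z',ds.sum(),np.median(C[ds][:,2]))
p=np.load('side4.npz')['p'][140:200,330:400];cv2.imwrite('pics/side4zz.png',cv2.resize(p,None,fx=9,fy=9,interpolation=cv2.INTER_CUBIC)[:,:,::-1])
E
```

```text
[-0.6507 -0.093  -0.2163]
t 4.1 H [-0.054   0.047   0.0426] F [ 1.1708 -2.9629  4.137 ] w 0.7695037585447693
shift [0.001  0.0001 0.    ] rot [ 0.     -0.0002 -0.0001]
3 plate 81 x [-0.0228  0.0494  0.0827] y [-0.0344  0.0252]
3 teal 127 x [-0.0518 -0.0134  0.0258] y [-0.0243  0.0345]
key z 40 0.04344460956288465
4 plate 82 x [-0.0218  0.0489  0.0827] y [-0.0344  0.0243]
4 teal 135 x [-0.0575 -0.0158  0.0256] y [-0.025   0.0314]
key z 41 0.04318956718206923
```

View pics/side4zz.png

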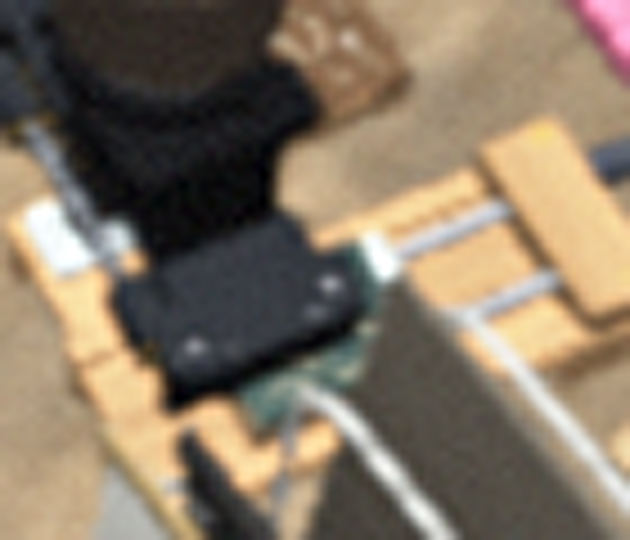

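The block sits under the gripper with its front edge at about (250,420), and bare bed shows ahead of it. It did not move between the two looks. The key is about 11 mm down. Handing in.

Run:
```python
from station import r
print(r.finish_job())
```

```text
the job is handed in; nothing more can be done
None
```

I released the block from its holder, and it is trapped on the bed behind the finger. I handed the job in at about 4.1 s with the arm still holding. No verdict was reported.

- **Method:** I held the gripper level across the holder, with the fingers about 82 mm apart. One finger stood over the key and the other in the bed at about x = -54 mm. The bed finger was in place before the press. I then pressed straight down, and the block sprang forward onto it.
- **Key:** It reads 43 mm above the table in the depth image, so it is about 11 mm down. That is past the 7 mm release point and just short of the hard stop.
- **Block:** Its rear edge is at about x = +26 mm, which puts its front at about -46 to -50 mm, well inside the open end at -85 mm. Two looks 0.7 s apart showed the ejector plate in the same place within about 1 mm.
- **Forces:** The wrist force was about 4–5 N upward from the key and about 3 N toward the open end from the block.
- **Less certain:** The gripper and the rack hid part of the block, so its front position comes mostly from the visible rear and one front corner. The front reading differed by about 6 mm between the two looks, which I put down to the partial view. The bystanders in view (spare block, tape roll and gouge) looked unmoved, but I only judged that by eye. I did not look again at the disc, ink tube or brush, which were never near the arm's path.

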